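# Reset the tripped breaker under a cover with a concealed catch

## Robot

A 6-joint arm with a two-finger parallel gripper is mounted at the origin on a cart in front of the work surface, level with it; the furniture and walls round the work are solid. World frame = base frame: x ahead of the robot, y to its left, z up, the work surface at z = 0. Lengths are in m, angles in rad, forces in N, time in s.
With the tool pointing down it reaches from about 0.3 to 0.775 m from the base axis. Payload 14.6 kg.
Tool frame: the origin (TCP) lies midway between the tips of the shut fingers; the grasp point (between the pads) lies 19 mm behind it (ctrl.pinch_z is the distance from the TCP to the grasp point, in m); z points along the fingers, y is the line along which they close (so a half turn about z gives the same grasp; the last joint's range is limited). The gripper opens to 94 mm and grips with 3 to 60 N. Pads are 16 mm wide; open, the fingers measure 119 mm over their backs; the gripper's body (75 mm by 177 mm) begins 78 mm behind the grasp point.
Start: joints at [1.149, 0.3, 1.521, -0, 1.321, -0.067], TCP at [0.191, 0.516, 0.172] pointing down, gripper open.
Joint ranges: [-3.03, 3.03], [-0.79, 2.21], [0.23, 2.52], [-1.04, 4.18], [0, 3.07], [-2.55, 2.55]. Speed limits (rad/s): [2.22, 2.22, 2.57, 3.14, 3.14, 3.14].

## Interface

Orientations are given as [roll, pitch, yaw] about the fixed x, y, z axes, in that order (R = Rz(yaw) Ry(pitch) Rx(roll)).
In Python, from station import ctrl gives the robot as it stands.
- The arm moves only by the tool jog_arm, never from a script. Its argument "motion" is a list of rows, each a list of 7 numbers: the shift along the tool's x, y, z in m, then the turn, a rotation vector about the tool's x, y, z in rad, then the opening, from -1 (shut) to 1 (fully open). In form: [[tx, ty, tz, rx, ry, rz, gripper], ...]. A call has 1 to 5 rows; each row shifts and turns the commanded pose from where the row before left it, along the tool's axes as they then stand; what a row does not reach is not made up. A row lasts 1/10 s, in which the tool goes at most 50 mm and 8.59 degrees, less where a joint would pass 70% of its speed; a pose out of reach is approached as far as the arm can. A call is refused whole if a number of a shift passes 0.05 or a number of a turn 0.15, either way. A call with a gripper value outside its range is refused whole. The fingers move at their own pace and stop on an object; "squeeze" is the grip in N (left out, the last holds). Time passes only in rows, so rows that do not move let the fingers close. It gives the time, the measured TCP pose, the force, the opening and the grip force at its end, in the units of the state.
- ctrl.get_obs(): the state, without advancing time (a new reading comes with each control period).
- ctrl.camera(name): name is "side" or "top"; returns the picture (420x560x3 uint8, red, green, blue); there is no depth.
- ctrl.camera_model(name): a dict with "intrinsics" (3x3 intrinsics, pixels), "rvec" (rotation vector, rad) and "tvec" (3), from world to camera coordinates, as OpenCV has them. Camera axes: x right, y down, z forward; pixel columns grow to the right and rows downward; lengths in m; the calibration is good to about 2 mm. A picture is of the moment at which its call begins. camera_model takes no time and is no camera call.
- ctrl.hand_in(): hands the job in; it is judged then, once.
The state is a dict: "time_s": time; "qpos": joint angles; "joint_vel": joint speeds; "tau": joint torques, N m; "ee_pos": TCP position; "eef_rot": TCP orientation; "force": force on the tool from outside, world axes, zero at the start; "moment": the same for the moment, N m; "grip_width": finger opening in m; "grip_force": force on a finger pad.
Only numpy, scipy, OpenCV 4.12 (cv2) and the standard library are available. Lean on these libraries where they do the work, as an engineer would, in place of code of your own. Each camera call takes 0.05 s, during which the arm holds its last target. There are 200 camera calls.

## Task

A breaker in the distribution box on the bench has tripped. Feel with the fingertips along the flat strip in front of the smoked cover for the flush push plate of the concealed catch, and press it so that the cover springs open. Then push the one breaker lever that points to the front all the way back on, like its neighbours, and push the cover shut until it latches; only touch and push, gently: lift nothing and leave everything lying about where it is.

Things in the scene. Friction and masses are not known exactly. Their poses are not given: they have to be found in the camera images.
- box: Fixed light-grey distribution box, darker grey deck, 192 (x) x 276 (y) x 71 mm, outlets in its front. Origin: centre of its underside, on the worktop; x points from the front (outlets) to the back (cover hinge), y to its left, z up. 'Box x, y, z' in these notes are mm in this frame. Deck at z 70, a rim 1 mm higher round its edge. All rigid but the parts below.
- strip_mid (a point): Middle of the flat strip in front of the cover (box x -69, y 0, z 69: its top). The strip spans box x -89 to -49, y -60 to 60, 1 mm below the deck. In it sits the catch's push plate, 38 (x) x 56 (y) mm, same grey, flush, outlined only by a 1 mm gap: centre at x -69 and anywhere in y -31 to 31 (differs every time, not reported). Only the plate gives; the rest is rigid.
- plate (a joint): How far the push plate is pressed straight down, m: 0 flush, 0.007 fully in (about 1 N to start, 3 N fully in; springs back). From about 0.005 the catch lets go of the cover. It also dips by itself as the cover snaps shut.
- cover_hinge (a point): Middle of the cover's hinge line, which runs along box y (box x 58, y 0, z 74). The cover is a smoked transparent shallow tray without handle, 100 (x) x 136 (y) mm, over four breakers; shut, its front face is at box x -42 and its flat top at z 99, 25 mm above the hinge line. Its front edge, 100 mm from the hinge, swings up and back.
- cover (a joint): Angle of the cover, rad: 0 shut and latched, 1.745 open (stop). Once released, a spring opens it in about 1 s and holds it open (about 1 N at the front edge). To shut it, push the outer end of its outside towards box -x, then down; the last few mm take some 3 to 6 N until the catch snaps over; pressed further it gives to -0.03 (3 mm).
- tripped_base (a point): Foot of the tripped breaker's lever, on the deck (z 70), in any of four places in the row (box x 8; y 40.5, 13.5, -13.5, -40.5). Breakers are white, 26 mm wide in y, faces 3 mm above the deck from box x -15 to 30. The black lever, 13 mm wide in y, 6 mm thick, turns about a line along box y 1 mm above this point and reaches 18 mm out from it.
- lever_tripped (a joint): Angle of the tripped breaker's lever, rad: 0 is 0.5 rad to the front of upright, 0.5 upright, 1.0 fully on (0.5 rad to the back, towards the hinge). Starts between 0 and 0.25; about 1 N at the tip moves it; it stays where it is left.
- lever_live1 (a joint): Same for a second breaker, which is on (1.0) and must stay on.
- lever_live2 (a joint): Same for a third breaker, which is on (1.0) and must stay on.
- lever_live3 (a joint): Same for a fourth breaker, which is on (1.0) and must stay on.
- die_block: Small wooden block 32 x 60 x 26 mm with two steel dies, lying on the deck to the left of the cover; leave it. Origin: centre of its underside.
- weight_big: Slotted steel weight 63 mm across, 36 mm high, on the worktop to the right of the box; leave it. Origin: centre of its underside.
- weight_small: Slotted steel weight 46 mm across, 28 mm high, on the worktop to the right of the box; leave it. Origin: centre of its underside.
- screwdriver: Yellow-handled screwdriver, 213 mm long, lying on the worktop to the left of the box; leave it.
- dish_lid: Clear plastic dish 81 mm across, 18 mm high, on the worktop to the right; leave it.

How it is judged:
By the outcome, as a careful person would: the job done as asked, in the order asked, and still so for the second after the job is handed in, with the robot touching nothing.
It also fails if it takes over 58 s, if anything falls off the work surface, if the arm or the gripper's body presses on something with over 40 N, if the wrist force passes 120 N, or if a joint passes its speed limit or range.

## Working session

There is one attempt and no reset: what is moved stays moved. The work goes in short steps, Python scripts to look and compute and a tool call to move; the robot and the scene stay as the last step left them, time stands still between calls to the robot, and variables do not carry over. Pictures are saved under pics/ and viewed, at most 10 in all, crops included, and the job is handed in when it is done.

Besides the shell and the picture viewer there is one more tool, called after "Emit:" as name(argument=value, ...) on one line, values as JSON. jog_arm: Moves the arm, as the interface text tells. Its arguments: {"type":"object","properties":{"motion":{"type":"array"},"squeeze":{"type":"number"}},"required":["motion"]}

```bash
mkdir -p pics; ls; python3 - <<'E'
from station import ctrl
import cv2,numpy as np
for n in("top","side"):
    im=ctrl.camera(n); cv2.imwrite(f"pics/{n}0.png",im[:,:,::-1])
    m=ctrl.camera_model(n); R=cv2.Rodrigues(np.array(m["rvec"],float))[0]
    print(n,m["intrinsics"],"C",-R.T@np.ravel(m["tvec"]),R.round(2).tolist())
print(ctrl.get_obs())
E
```

```text
pics
top [[385.47045679   0.         279.22427851]
 [  0.         385.47045679 205.2398806 ]
 [  0.           0.           1.        ]] C [ 0.39480791 -0.03939365  1.07080458] [[-0.0, -1.0, 0.01], [-1.0, 0.0, -0.1], [0.1, -0.01, -1.0]]
side [[404.230005     0.         278.70623463]
 [  0.         404.230005   207.5881037 ]
 [  0.           0.           1.        ]] C [-0.08633638 -1.19828722  0.56049085] [[0.88, -0.47, 0.01], [-0.16, -0.31, -0.94], [0.44, 0.83, -0.35]]
{'time_s': 0.1, 'qpos': array([ 1.14941749e+00,  3.00406885e-01,  1.52154557e+00, -1.54974045e-05,
        1.32071058e+00, -6.66247519e-02]), 'joint_vel': array([-0.00144237, -0.00195755, -0.00130664, -0.00067689,  0.00248506,
       -0.00077652]), 'tau': array([ 9.70802503e-04, -5.32635784e+01, -3.53286624e+01,  7.09152664e-02,
        2.34829268e-02, -1.92022654e-06]), 'ee_pos': array([0.19095047, 0.51548374, 0.1716366 ]), 'eef_rot': array([-3.14052365e+00, -5.62832419e-05,  2.78684239e+00]), 'force': array([-0.21607855, -0.25528435,  1.18003465]), 'moment': array([-0.03982203, -0.00904422,  0.03537756]), 'grip_force': 0.0, 'grip_width': 0.09337037947722951}
```

View pics/top0.png

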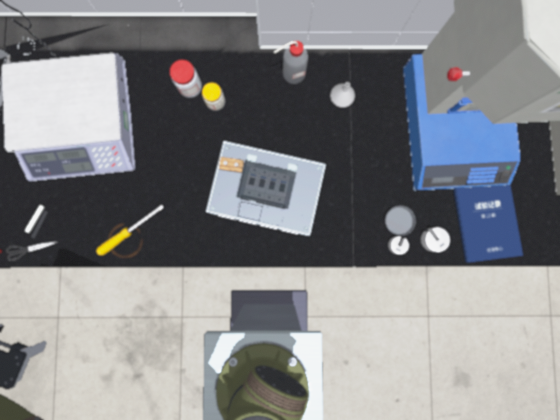

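View pics/side0.png

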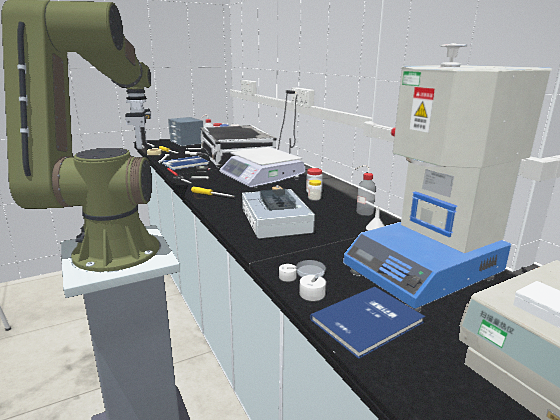

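The top view shows the box with corners near (223,143), (326,163), (310,235) and (207,212). The cover is around (267,185), and a faint plate outline shows near (250,211). Next I'll fit the box and rectify its deck.

```bash
cat > h.py <<'E'
import cv2,numpy as np
from station import ctrl
def cam(n):
    m=ctrl.camera_model(n); return np.array(m["intrinsics"]),cv2.Rodrigues(np.array(m["rvec"],float))[0],np.ravel(m["tvec"])
def ray(n,uv,z):
    K,R,t=cam(n); d=(R.T@np.linalg.inv(K)@np.c_[uv,np.ones(len(uv))].T).T; C=-R.T@t
    return C+d*((z-C[2])/d[:,2])[:,None]
def proj(n,P):
    K,R,t=cam(n); p=(K@(R@np.atleast_2d(P).T+t[:,None])).T; return p[:,:2]/p[:,2:]
E
python3 - <<'E'
from h import *
im=cv2.imread("pics/top0.png")
g=im.max(2); m=((g>95)).astype(np.uint8)*255
r=np.zeros_like(m); r[128:250,198:335]=m[128:250,198:335]
r=cv2.morphologyEx(r,cv2.MORPH_OPEN,np.ones((3,3)))
c=max(cv2.findContours(r,0,1)[0],key=cv2.contourArea)
h=cv2.convexHull(c)
P=ray("top",h[:,0].astype(float),0.071)
rc=cv2.minAreaRect((P[:,:2]*1000).astype(np.float32)); print(rc)
b=cv2.boxPoints(rc); print(b)
# yaw: long side = box y
(cx,cy),(w,hh),a=rc
a=np.radians(a)
u=np.array([np.cos(a),np.sin(a)]) # along w
yax=u if w>hh else np.array([-u[1],u[0]])
if yax[1]<0:yax=-yax
yaw=np.arctan2(-yax[0],yax[1]); print("yaw",yaw,np.degrees(yaw))
np.save("box.npy",[cx/1000,cy/1000,yaw])
# rectified at z=.07, 2.5px/mm: up = +x
R=np.array([[np.cos(yaw),-np.sin(yaw)],[np.sin(yaw),np.cos(yaw)]])
s=2.4
pts=np.array([[-110,150],[110,150],[110,-150],[-110,-150]],float)/1000
W=np.c_[(R@pts.T).T+np.array([cx,cy])/1000,np.full(4,.07)]
src=proj("top",W).astype(np.float32)
dst=np.array([[(150-p[1]*1000)*s,(110-p[0]*1000)*s] for p in pts],np.float32)
o=cv2.warpPerspective(im,cv2.getPerspectiveTransform(src,dst),(720,528),flags=cv2.INTER_CUBIC)
cv2.imwrite("pics/rect.png",o)
E
```

```text
((535.8582153320312, -10.818130493164062), (281.98431396484375, 202.0465850830078), 76.93485260009766)
[[ 405.5775  -125.3233 ]
 [ 602.39386 -170.99771]
 [ 666.1389   103.68704]
 [ 469.32257  149.36145]]
yaw -0.2280298393866723 -13.06514739990235
```

View pics/rect.png

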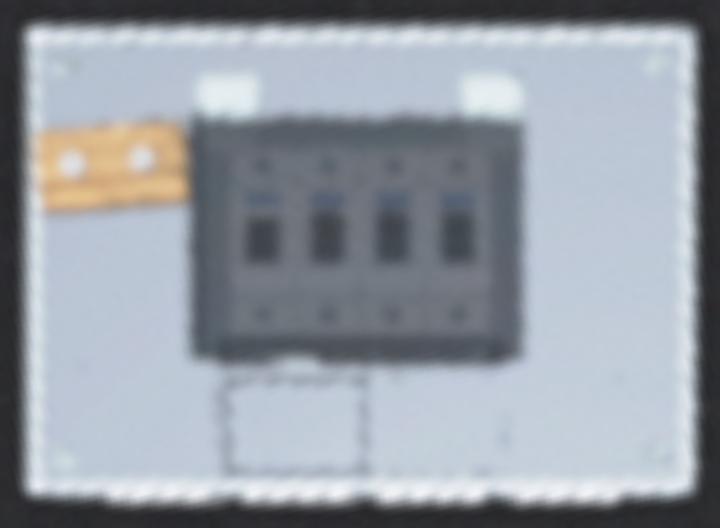

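The rectified view shows the plate outline at u 228–366 and v 380–472. That puts it at box y ≈ +26. The box yaw is about -13.1°, and its origin is near (0.5375, -0.011) after allowing for the visible front face. I'll align the tool with the box and move above the plate.

Emit:
jog_arm(motion=[[0, 0, -0.02, 0, 0, -0.127, -1], [-0.03, -0.031, 0, 0, 0, 0, -1], [-0.0325, -0.0345, 0, 0, 0, 0, -1], [-0.0325, -0.0345, 0, 0, 0, 0, -1], [-0.0325, -0.0345, 0, 0, 0, 0, -1]], squeeze=10)

```text
time_s: 0.6
ee_pos: [0.2853, 0.3542, 0.1919]
eef_rot: [-3.141, -0.0, 2.914]
force: [0.4, 0.3, 0.7]
grip_width: 0.0575
grip_force: 0.0
```

Emit:
jog_arm(motion=[[-0.0325, -0.0345, 0, 0, 0, 0, -1], [-0.0325, -0.0345, 0, 0, 0, 0, -1], [-0.0325, -0.0345, 0, 0, 0, 0, -1], [-0.0325, -0.0345, 0, 0, 0, 0, -1], [-0.0325, -0.0345, 0, 0, 0, 0, -1]])

```text
time_s: 1.1
ee_pos: [0.4047, 0.1493, 0.1922]
eef_rot: [3.142, 0.0, 2.914]
force: [1.5, 0.6, 0.3]
grip_width: 0.0171
grip_force: 0.0
```

Emit:
jog_arm(motion=[[-0.0325, -0.0345, 0, 0, 0, 0, -1], [-0.0325, -0.0345, 0, 0, 0, 0, -1], [0, 0, 0, 0, 0, 0, -1], [0, 0, 0, 0, 0, 0, -1]])

```text
time_s: 1.5
ee_pos: [0.4519, 0.0687, 0.1917]
eef_rot: [-3.141, -0.001, 2.912]
force: [0.4, 0.2, 0.2]
grip_width: 0.0005
grip_force: 0.0
```

```bash
cat >> h.py <<'E'
O=np.array([.5375,-.0112]); YAW=-.228
RB=np.array([[np.cos(YAW),-np.sin(YAW)],[np.sin(YAW),np.cos(YAW)]])
def st():
    o=ctrl.get_obs(); p=np.array(o["ee_pos"]); b=RB.T@(p[:2]-O)
    print("t",round(o["time_s"],2),"box mm",(b*1000).round(1),round(p[2]*1000,1),"rot",np.round(o["eef_rot"],3),"F",np.round(o["force"],1),"w",round(o["grip_width"],4))
E
python3 -c "from h import *; st()"
```

```text
t 1.5 box mm [-101.4   58.5] 191.7 rot [-3.141e+00 -1.000e-03  2.912e+00] F [0.4 0.2 0.2] w 0.0005
```

Emit:
jog_arm(motion=[[-0.032, -0.032, 0, 0, 0, 0, -1], [0, 0, 0.04, 0, 0, 0, -1], [0, 0, 0.045, 0, 0, 0, -1], [0, 0, 0.02, 0, 0, 0, -1], [0, 0, 0, 0, 0, 0, -1]])

```text
time_s: 2.0
ee_pos: [0.4739, 0.0321, 0.0848]
eef_rot: [-3.141, -0.005, 2.915]
force: [-1.2, -1.0, 0.6]
grip_width: 0.0007
grip_force: 0.0
```

```bash
python3 -c "
from h import *; st()
for n in('top','side'): cv2.imwrite(f'pics/{n}1.png',ctrl.camera(n)[:,:,::-1])
a=cv2.imread('pics/top1.png')[125:245,190:340]; b=cv2.imread('pics/side1.png')[150:260,210:340]
cv2.imwrite('pics/c1.png',np.hstack([cv2.resize(a,(450,360),interpolation=3),cv2.resize(b,(350,296),interpolation=3)[:296] if 0 else cv2.resize(b,(350,360),interpolation=3)]))"
```

```text
t 2.0 box mm [-71.7  27.8] 84.8 rot [-3.141 -0.005  2.915] F [-1.2 -1.   0.6] w 0.0007
```

View pics/c1.png

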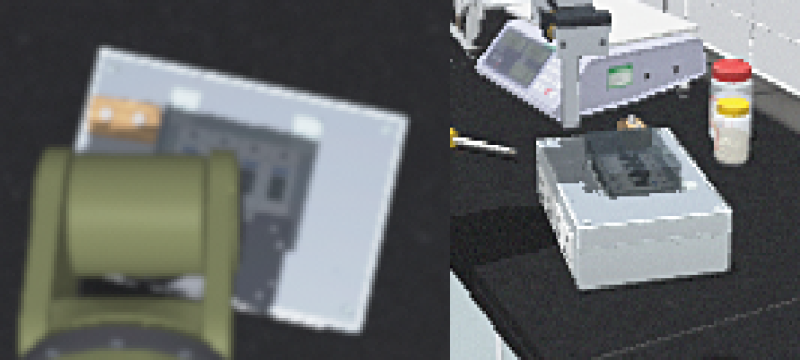

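The crop shows the fingertips at crop (572,125), just in front of the cover's left part. I'll check the calibration by projection and then press gently.

```bash
python3 -c "
from h import *
def B(x,y,z): return np.r_[RB@np.array([x,y])/1000+O,z/1000]
f=130/350;g=110/360
for p in [(-71.7,27.8,84.8),(-69,26,69),(-96,138,71),(-96,-138,71),(96,-138,71),(-42,68,99),(-42,-68,99)]:
    u=proj('side',B(*p))[0]; print(p,u.round(1),'crop',((u-[210,150])/[f,g]+[450,0]).round())"
```

```text
(-71.7, 27.8, 84.8) [254.5 198.4] crop [570. 158.]
(-69, 26, 69) [255.5 202.7] crop [572. 172.]
(-96, 138, 71) [242.4 193. ] crop [537. 141.]
(-96, -138, 71) [257.7 220. ] crop [579. 229.]
(96, -138, 71) [315.  214.6] crop [733. 211.]
(-42, 68, 99) [260.2 190.5] crop [585. 132.]
(-42, -68, 99) [269.1 202.9] crop [609. 173.]
```

Emit:
jog_arm(motion=[[-0.002, -0.002, 0.006, 0, 0, 0, -1], [0, 0, 0.004, 0, 0, 0, -1], [0, 0, 0.003, 0, 0, 0, -1], [0, 0, 0, 0, 0, 0, -1]])

```text
time_s: 2.5
ee_pos: [0.4773, 0.0285, 0.074]
eef_rot: [-3.142, -0.0, 2.914]
force: [-0.1, -0.4, -0.0]
grip_width: 0.0003
grip_force: 0.0
```

Emit:
jog_arm(motion=[[0, 0, 0.003, 0, 0, 0, -1], [0, 0, 0.002, 0, 0, 0, -1], [0, 0, 0.002, 0, 0, 0, -1], [0, 0, 0, 0, 0, 0, -1]])

```text
time_s: 2.9
ee_pos: [0.4773, 0.0285, 0.0669]
eef_rot: [-3.142, -0.0, 2.914]
force: [0.0, 0.9, 0.3]
grip_width: 0.0003
grip_force: 0.0
```

Emit:
jog_arm(motion=[[0, 0, 0.0015, 0, 0, 0, -1], [0, 0, 0.0015, 0, 0, 0, -1], [0, 0, 0.001, 0, 0, 0, -1], [0, 0, 0, 0, 0, 0, -1]])

```text
time_s: 3.3
ee_pos: [0.4774, 0.0285, 0.063]
eef_rot: [-3.142, -0.0, 2.914]
force: [-0.6, -0.6, -0.5]
grip_width: 0.0004
grip_force: 0.0
```

```bash
python3 -c "
from h import *; st()
cv2.imwrite('pics/side2.png',ctrl.camera('side')[:,:,::-1])
b=cv2.imread('pics/side2.png')[150:260,210:340]
print(cv2.absdiff(b,cv2.imread('pics/side1.png')[150:260,210:340]).mean())
cv2.imwrite('pics/c2.png',cv2.resize(b,None,fx=5,fy=5,interpolation=3))"
```

```text
t 3.3 box mm [-67.6  25. ] 63.0 rot [-3.142 -0.     2.914] F [-0.6 -0.6 -0.5] w 0.0004
6.906177156177156
```

View pics/c2.png

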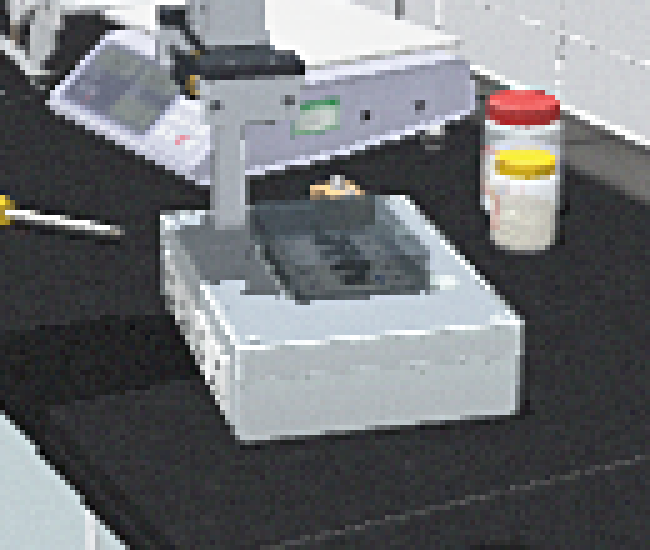

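The cover is still shut, and the light part of the finger ends near crop (230,230), with its tip in shadow. The force is still near zero, so I'll press on in small steps.

Emit:
jog_arm(motion=[[0, 0, 0.001, 0, 0, 0, -1], [0, 0, 0.001, 0, 0, 0, -1], [0, 0, 0, 0, 0, 0, -1]])

```text
time_s: 3.65
ee_pos: [0.4774, 0.0285, 0.061]
eef_rot: [-3.142, -0.0, 2.914]
force: [0.0, -0.3, 0.1]
grip_width: 0.0003
grip_force: 0.0
```

```bash
python3 -c "
from h import *
im=ctrl.camera('side')[:,:,::-1].copy(); cv2.imwrite('pics/side3.png',im)
P=np.array([.4774,.0285,.061]); print(proj('side',[P,P+[0,0,.03],P+[0,0,.097]]).round(1))
b=im[160:220,225:305]; b=(255*(b/255.)**.5).astype(np.uint8)
cv2.imwrite('pics/c3.png',cv2.resize(b,None,fx=10,fy=10,interpolation=0))"
```

```text
[[255.9 204.9]
 [255.8 196.9]
 [255.6 178.6]]
```

View pics/c3.png

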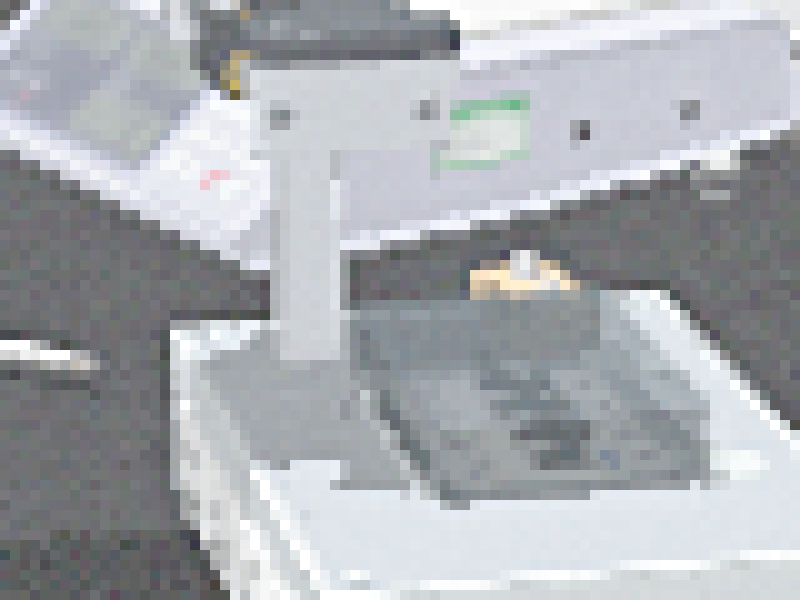

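The visible tip is at px (255.5,196), but the reported TCP projects to (256,205). So the real tip may be about 30 mm higher than reported, which fits the zero contact force. I'll feel downward carefully.

Emit:
jog_arm(motion=[[0, 0, 0.002, 0, 0, 0, -1], [0, 0, 0.002, 0, 0, 0, -1], [0, 0, 0.002, 0, 0, 0, -1]])

```text
time_s: 4.0
ee_pos: [0.4774, 0.0285, 0.0549]
eef_rot: [-3.142, -0.0, 2.914]
force: [-0.1, -0.7, 0.4]
grip_width: 0.0007
grip_force: 0.0
```

```bash
python3 -c "
from h import *
st();o=ctrl.get_obs();print(o['tau'],o['moment'],o['qpos'])
im=ctrl.camera('side')[:,:,::-1].copy(); cv2.imwrite('pics/side4.png',im)
a=cv2.imread('pics/side3.png')
# finger bottom row: bright column near u=255
for n in (a,im): print(n[185:206,254:257].max(2).mean(1).astype(int))
for z in (.055,.069,.09): print(z, ray('side',np.array([[255.5,196.]]),z))
"
```

```text
t 4.0 box mm [-67.5  25.1] 54.9 rot [-3.142 -0.     2.914] F [-0.1 -0.7  0.4] w 0.0007
[ 1.49805990e-03 -4.69810796e+01 -3.00063443e+01 -1.30580624e-04
  1.73649341e-01  3.32537752e-05] [ 0.05056391  0.04234118 -0.00245866] [-1.70012088e-02  2.80868860e-01  1.84309201e+00 -2.00015405e-05
  1.01770572e+00 -1.35999798e+00]
[179 179 181 183 180 180 181 179 182 176 176 129 116 119 126 121 117 118
 119 116 110]
[181 180 179 181 179 180 183 181 180 181 181 174 170 118 122 121 118 118
 119 117 114]
0.055 [[0.52385976 0.1325074  0.055     ]]
0.069 [[0.50695986 0.09564991 0.069     ]]
0.09 [[0.48161    0.04036367 0.09      ]]
```

Emit:
jog_arm(motion=[[0, 0, 0.003, 0, 0, 0, -1], [0, 0, 0.003, 0, 0, 0, -1], [0, 0, 0.003, 0, 0, 0, -1], [0, 0, 0, 0, 0, 0, -1]])

```text
time_s: 4.45
ee_pos: [0.4772, 0.0285, 0.0457]
eef_rot: [-3.141, -0.001, 2.914]
force: [0.0, -0.5, -0.3]
grip_width: 0.0003
grip_force: 0.0
```

Emit:
jog_arm(motion=[[0, 0, 0.0015, 0, 0, 0, -1], [0, 0, 0.0015, 0, 0, 0, -1], [0, 0, 0.0, 0, 0, 0, -1]])

```text
time_s: 4.75
ee_pos: [0.4774, 0.0285, 0.043]
eef_rot: [-3.141, -0.0, 2.914]
force: [-0.6, 0.7, 0.0]
grip_width: 0.0003
grip_force: 0.0
```

```bash
python3 -c "
from h import *
im=ctrl.camera('side')[:,:,::-1].copy(); cv2.imwrite('pics/side5.png',im)
print(im[190:210,254:257].max(2).mean(1).astype(int))
b=im[165:220,225:305]; b=(255*(b/255.)**.6).astype(np.uint8)
t=ctrl.camera('top')[:,:,::-1].copy(); cv2.imwrite('pics/top5.png',t); t=t[125:245,190:340]
cv2.imwrite('pics/c5.png',np.hstack([cv2.resize(b,(400,275),interpolation=0),cv2.resize(t,(344,275),interpolation=3)]))"
```

```text
[181 183 180 181 179 179 182 179 184 175 177 121 118 117 119 115 182 227
 222 219]
```

View pics/c5.png

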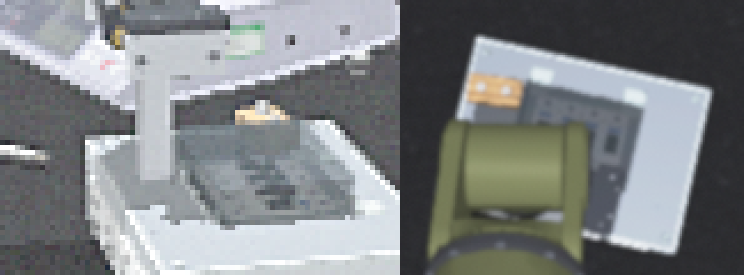

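The tip is now at row 201, so its real height is about 75 mm. Contact with the strip is due at a reported z of about 0.037, so I'll continue slowly.

Emit:
jog_arm(motion=[[0, 0, 0.002, 0, 0, 0, -1], [0, 0, 0.002, 0, 0, 0, -1], [0, 0, 0, 0, 0, 0, -1]])

```text
time_s: 5.15
ee_pos: [0.4772, 0.0285, 0.0388]
eef_rot: [-3.142, -0.0, 2.914]
force: [-0.1, 0.1, -0.3]
grip_width: 0.0006
grip_force: 0.0
```

Emit:
jog_arm(motion=[[0, 0, 0.001, 0, 0, 0, -1], [0, 0, 0.001, 0, 0, 0, -1], [0, 0, 0, 0, 0, 0, -1]])

```text
time_s: 5.45
ee_pos: [0.4774, 0.0285, 0.037]
eef_rot: [-3.142, -0.0, 2.914]
force: [-0.1, -0.2, 0.1]
grip_width: 0.0006
grip_force: 0.0
```

Emit:
jog_arm(motion=[[0, 0, 0.001, 0, 0, 0, -1], [0, 0, 0.001, 0, 0, 0, -1], [0, 0, 0, 0, 0, 0, -1]])

```text
time_s: 5.75
ee_pos: [0.4775, 0.0285, 0.0351]
eef_rot: [3.142, 0.0, 2.914]
force: [0.6, 0.5, 0.6]
grip_width: 0.0006
grip_force: 0.3
```

Emit:
jog_arm(motion=[[0, 0, 0.001, 0, 0, 0, -1], [0, 0, 0.001, 0, 0, 0, -1], [0, 0, 0, 0, 0, 0, -1]])

```text
time_s: 6.05
ee_pos: [0.4775, 0.0285, 0.0331]
eef_rot: [3.142, 0.0, 2.914]
force: [0.7, 0.4, 0.8]
grip_width: 0.0004
grip_force: 0.5
```

Emit:
jog_arm(motion=[[0, 0, 0.001, 0, 0, 0, -1], [0, 0, 0.001, 0, 0, 0, -1], [0, 0, 0, 0, 0, 0, -1]])

```text
time_s: 6.35
ee_pos: [0.4775, 0.0285, 0.0311]
eef_rot: [-3.142, 0.0, 2.914]
force: [0.6, 0.2, 2.1]
grip_width: 0.0004
grip_force: 1.0
```

Soft contact confirms the plate is yielding. I'll press a little further.

Emit:
jog_arm(motion=[[0, 0, 0.001, 0, 0, 0, -1], [0, 0, 0.0005, 0, 0, 0, -1], [0, 0, 0, 0, 0, 0, -1]])

```text
time_s: 6.65
ee_pos: [0.4775, 0.0285, 0.0296]
eef_rot: [3.142, 0.0, 2.914]
force: [-0.1, 0.9, 3.2]
grip_width: 0.0003
grip_force: 1.1
```

```bash
python3 -c "
from h import *
im=ctrl.camera('side')[:,:,::-1].copy(); cv2.imwrite('pics/side6.png',im); a=cv2.imread('pics/side5.png')
d=cv2.absdiff(im,a).max(2)[140:260,262:330]; ys,xs=np.where(d>35); print(len(ys), ys.min()+140 if len(ys) else 0, xs.mean()+262 if len(xs) else 0); st()"
```

```text
777 140 275.74517374517376
t 6.7 box mm [-67.4  25.1] 29.7 rot [3.142 0.    2.914] F [-0.1 -0.4  2.7] w 0.0006
```

Emit:
jog_arm(motion=[[0, 0, -0.01, 0, 0, 0, -1], [0, 0, -0.03, 0, 0, 0, -1], [0, 0, -0.045, 0, 0, 0, -1], [0.02, 0.03, -0.03, 0, 0, 0, -1], [0, 0.045, 0, 0, 0, 0, -1]])

```text
time_s: 7.2
ee_pos: [0.4755, 0.1062, 0.1497]
eef_rot: [3.139, 0.006, 2.911]
force: [0.5, -0.7, -0.0]
grip_width: 0.0008
grip_force: 0.0
```

Emit:
jog_arm(motion=[[0, 0.045, 0, 0, 0, 0, -1], [0, 0.045, 0, 0, 0, 0, -1], [0, 0.03, 0, 0, 0, 0, -1], [0, 0, 0, 0, 0, 0, -1], [0, 0, 0, 0, 0, 0, -1]])

```text
time_s: 7.7
ee_pos: [0.5016, 0.223, 0.1447]
eef_rot: [-3.141, -0.001, 2.915]
force: [-0.5, -1.3, 1.0]
grip_width: 0.0005
grip_force: 0.0
```

```bash
cat > rect.py <<'E'
from h import *
import sys
def B(x,y,z): return np.r_[RB@np.array([x,y])/1000+O,z/1000]
def rect(im,z,x0=-60,x1=50,y0=-75,y1=75,s=4):
    pts=[(x0,y1),(x1,y1),(x1,y0),(x0,y0)]
    src=proj("top",[B(*p,z) for p in pts]).astype(np.float32)
    dst=np.array([[(y1-p[1])*s,(x1-p[0])*s] for p in pts],np.float32)
    return cv2.warpPerspective(im,cv2.getPerspectiveTransform(src,dst),((y1-y0)*s,(x1-x0)*s),flags=cv2.INTER_CUBIC)
E
python3 -c "
from rect import *
st()
t=ctrl.camera('top')[:,:,::-1].copy(); cv2.imwrite('pics/top7.png',t)
im=ctrl.camera('side')[:,:,::-1].copy(); cv2.imwrite('pics/side7.png',im)
r=rect(t,80,x0=-60,x1=110,s=3)
b=cv2.resize(im[150:240,220:320],(340,306),interpolation=2)
o=np.zeros((510,790,3),np.uint8); o[:r.shape[0],:450]=r; o[:306,450:]=b; cv2.imwrite('pics/c7.png',o)"
```

```text
t 7.7 box mm [-87.9 220. ] 144.7 rot [-3.141e+00 -1.000e-03  2.915e+00] F [-0.5 -1.3  1. ] w 0.0005
```

View pics/c7.png

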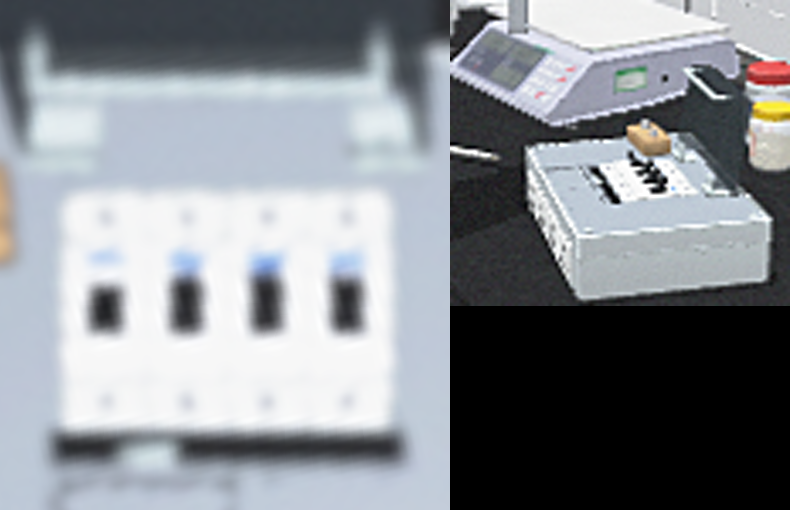

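The top view shows the cover open. The leftmost lever (y 40.5) has a shorter dark image, v 287–330 against 275–330 for the others. I'll confirm numerically and from the side.

```bash
python3 -c "
from rect import *
t=cv2.imread('pics/top7.png'); r=rect(t,80,x0=-30,x1=40,s=1)
for y in (40.5,13.5,-13.5,-40.5): print(y, r[:,int(75-y)-3:int(75-y)+4].max(2).mean(1).astype(int)[10:55].tolist())
for y in (40.5,13.5,-13.5,-40.5): print(y,'tip off',proj('side',B(-.6,y,87)).round(1),'on',proj('side',B(16.6,y,87)).round(1),'foot',proj('side',B(8,y,71)).round(1))
s=cv2.imread('pics/side7.png').max(2)
print('cols 268..292'); 
for v in range(190,208): print(v,s[v,268:293].tolist())
"
```

```text
40.5 [244, 244, 243, 242, 242, 241, 242, 242, 243, 245, 247, 247, 247, 235, 211, 181, 144, 111, 88, 71, 65, 62, 57, 57, 58, 57, 61, 74, 89, 114, 149, 184, 218, 239, 247, 250, 250, 248, 247, 247, 247, 247, 247, 247, 247]
13.5 [243, 242, 242, 242, 241, 241, 240, 239, 238, 234, 220, 199, 171, 138, 111, 87, 71, 66, 64, 65, 68, 70, 70, 71, 68, 67, 69, 73, 85, 110, 138, 175, 208, 232, 248, 251, 249, 248, 248, 247, 247, 247, 247, 247, 247]
-13.5 [245, 244, 244, 244, 243, 241, 238, 234, 229, 215, 194, 168, 138, 114, 91, 74, 69, 64, 64, 67, 68, 68, 70, 69, 68, 69, 68, 73, 90, 112, 146, 182, 214, 239, 249, 249, 249, 248, 247, 247, 247, 247, 247, 247, 247]
-40.5 [244, 244, 244, 243, 243, 242, 241, 240, 236, 233, 224, 204, 177, 145, 112, 89, 71, 62, 61, 61, 63, 67, 68, 69, 68, 65, 64, 73, 84, 108, 144, 180, 215, 237, 246, 250, 250, 248, 248, 247, 247, 247, 247, 247, 247]
40.5 tip off [[273.1 195.1]] on [[277.8 194.7]] foot [[275.4 199.1]]
13.5 tip off [[275.  197.5]] on [[279.7 197.1]] foot [[277.3 201.5]]
-13.5 tip off [[276.9 200. ]] on [[281.7 199.6]] foot [[279.3 204.1]]
-40.5 tip off [[278.
[... 1645 characters left out ...]
2, 76, 37, 31, 84, 56, 45, 255, 253, 249, 248, 255, 231, 211, 212, 213]
203 [255, 249, 250, 239, 249, 249, 250, 255, 187, 10, 10, 11, 14, 43, 31, 0, 255, 255, 247, 229, 239, 244, 219, 211, 215]
204 [255, 251, 201, 238, 225, 249, 249, 252, 255, 255, 255, 255, 172, 75, 24, 197, 255, 248, 252, 250, 250, 254, 237, 214, 210]
205 [255, 255, 253, 251, 250, 244, 248, 248, 252, 255, 179, 77, 57, 34, 9, 87, 255, 241, 248, 253, 249, 212, 234, 245, 221]
206 [181, 239, 255, 250, 247, 240, 245, 249, 251, 255, 238, 62, 29, 37, 81, 173, 255, 255, 252, 255, 255, 255, 255, 255, 245]
207 [51, 152, 255, 251, 229, 249, 246, 254, 255, 255, 255, 255, 255, 255, 255, 249, 241, 210, 196, 190, 233, 196, 206, 214, 214]
```

The tripped lever is the leftmost, y 40.5: its dark tip is at side px (273,195), which matches the predicted off-position tip. I'll approach in front of it.

Emit:
jog_arm(motion=[[-0.015, -0.045, 0, 0, 0, 0, -1], [-0.015, -0.045, 0, 0, 0, 0, -1], [-0.015, -0.045, 0, 0, 0, 0, -1], [-0.015, -0.045, 0, 0, 0, 0, -1], [0, 0, 0, 0, 0, 0, -1]])

```text
time_s: 8.3
ee_pos: [0.5197, 0.0286, 0.1451]
eef_rot: [-3.141, 0.001, 2.908]
force: [0.4, 0.7, 0.1]
grip_width: 0.0004
grip_force: 0.0
```

```bash
python3 -c "from h import *; st()"
```

```text
t 8.3 box mm [-26.4  34.7] 145.1 rot [-3.141e+00  1.000e-03  2.908e+00] F [0.4 0.7 0.1] w 0.0004
```

Emit:
jog_arm(motion=[[0.002, 0.005, 0.02, 0, 0, 0, -1], [0, 0, 0.03, 0, 0, 0, -1], [0, 0, 0.025, 0, 0, 0, -1], [0, 0, 0, 0, 0, 0, -1]])

```text
time_s: 8.7
ee_pos: [0.5169, 0.039, 0.0672]
eef_rot: [-3.14, -0.005, 2.913]
force: [0.8, 0.0, -1.1]
grip_width: 0.0006
grip_force: 0.0
```

```bash
python3 -c "
from h import *; st()
im=ctrl.camera('side')[:,:,::-1].copy(); cv2.imwrite('pics/side8.png',im)
p=np.array(ctrl.get_obs()['ee_pos']); u=proj('side',p+[0,0,.0325])[0]; print(u); c=int(round(u[0]))
print(im[180:206,c-1:c+2].max(2).mean(1).astype(int))
print(im[188,c-12:c+12].max(1))"
```

```text
t 8.7 box mm [-31.4  44.3] 67.2 rot [-3.14  -0.005  2.913] F [ 0.8  0.  -1.1] w 0.0006
[264.85235409 191.47729778]
[179 177 181 180 184 184 182 181 185 183 175 179 119 118 120 118 118 116
 148 139 156 129  76 100  40  71]
[ 53  42  52  65  55  57  52  43 134 167 185 184 185 186 162  82  48  52
  46 141 145 139 141 136]
```

Emit:
jog_arm(motion=[[0, -0.003, 0.01, 0, 0, 0, -1], [0, 0, 0.01, 0, 0, 0, -1], [0, 0, 0, 0, 0, 0, -1], [0, 0, 0, 0, 0, 0, -1]])

```text
time_s: 9.15
ee_pos: [0.5184, 0.0365, 0.0498]
eef_rot: [3.142, 0.0, 2.914]
force: [-0.1, -1.3, -0.1]
grip_width: 0.0005
grip_force: 0.0
```

```bash
python3 -c "from h import *; st()"
```

```text
t 9.15 box mm [-29.4  42.1] 49.8 rot [3.142 0.    2.914] F [-0.1 -1.3 -0.1] w 0.0005
```

Emit:
jog_arm(motion=[[-0.007, -0.0015, 0.0025, 0, 0, 0, -1], [-0.007, 0, 0, 0, 0, 0, -1], [-0.004, 0, 0, 0, 0, 0, -1], [-0.004, 0, 0, 0, 0, 0, -1], [0, 0, 0, 0, 0, 0, -1]])

```text
time_s: 9.65
ee_pos: [0.5399, 0.0299, 0.0471]
eef_rot: [3.142, 0.0, 2.914]
force: [0.3, 1.0, 0.1]
grip_width: 0.0007
grip_force: 0.0
```

Emit:
jog_arm(motion=[[-0.003, 0, 0, 0, 0, 0, -1], [-0.002, 0, 0, 0, 0, 0, -1], [0, 0, 0, 0, 0, 0, -1]])

```text
time_s: 9.95
ee_pos: [0.5445, 0.0289, 0.0472]
eef_rot: [3.142, 0.0, 2.914]
force: [-0.1, -0.1, 0.4]
grip_width: 0.0006
grip_force: 0.4
```

```bash
python3 -c "from h import *; st()"
```

```text
t 9.95 box mm [-2.3 40.6] 47.2 rot [3.142 0.    2.914] F [-0.1 -0.1  0.4] w 0.0006
```

Touching now (grip-pad force 0.4). I'll carry on to the stop.

Emit:
jog_arm(motion=[[-0.002, 0, 0, 0, 0, 0, -1], [-0.001, 0, 0, 0, 0, 0, -1], [0, 0, 0, 0, 0, 0, -1]])

```text
time_s: 10.25
ee_pos: [0.5467, 0.0283, 0.0469]
eef_rot: [-3.141, -0.001, 2.914]
force: [-4.8, 1.7, 1.4]
grip_width: 0.0009
grip_force: 2.4
```

Emit:
jog_arm(motion=[[-0.001, 0, 0, 0, 0, 0, -1], [-0.001, 0, 0, 0, 0, 0, -1], [0, 0, 0, 0, 0, 0, -1]])

```text
time_s: 10.55
ee_pos: [0.5473, 0.0282, 0.0467]
eef_rot: [-3.141, -0.005, 2.914]
force: [-14.8, 2.8, 6.4]
grip_width: 0.0003
grip_force: 7.9
```

Emit:
jog_arm(motion=[[-0.001, 0, 0, 0, 0, 0, -1], [0, 0, 0, 0, 0, 0, -1]])

```text
time_s: 10.75
ee_pos: [0.5474, 0.0281, 0.0466]
eef_rot: [-3.141, -0.007, 2.914]
force: [-18.9, 4.9, 9.1]
grip_width: 0.0
grip_force: 11.0
```

Emit:
jog_arm(motion=[[0.008, 0, 0, 0, 0, 0, -1], [0.01, 0, 0, 0, 0, 0, -1], [0, 0, -0.03, 0, 0, 0, -1], [0, 0, -0.05, 0, 0, 0, -1], [0, 0, -0.05, 0, 0, 0, -1]])

```text
time_s: 11.25
ee_pos: [0.5319, 0.0316, 0.1787]
eef_rot: [-3.141, -0.0, 2.914]
force: [0.9, -0.1, 0.2]
grip_width: 0.0003
grip_force: 0.0
```

Emit:
jog_arm(motion=[[0, -0.02, -0.01, 0, 0, 0, -1], [0, -0.02, 0, 0, 0, 0, -1], [0, 0, 0, 0, 0, 0, -1], [0, 0, 0, 0, 0, 0, -1]])

```text
time_s: 11.65
ee_pos: [0.5234, -0.0072, 0.1871]
eef_rot: [3.141, 0.0, 2.913]
force: [0.4, -0.2, 0.0]
grip_width: 0.0006
grip_force: 0.0
```

```bash
python3 -c "
from h import *; st()
s=ctrl.camera('side')[:,:,::-1].max(2)
for v in range(192,207): print(v,s[v,268:290].tolist())"
```

```text
t 11.65 box mm [-14.6   0.7] 187.1 rot [3.141 0.    2.913] F [ 0.4 -0.2  0. ] w 0.0006
192 [223, 227, 228, 240, 151, 110, 139, 137, 180, 155, 143, 144, 174, 147, 138, 137, 148, 113, 111, 141, 121, 81]
193 [231, 233, 238, 152, 112, 116, 119, 140, 151, 136, 135, 142, 165, 141, 133, 135, 140, 111, 137, 146, 160, 101]
194 [117, 117, 122, 112, 112, 119, 128, 131, 65, 75, 122, 134, 149, 137, 133, 134, 142, 135, 152, 150, 153, 125]
195 [111, 116, 107, 117, 113, 124, 125, 76, 36, 36, 97, 130, 127, 113, 115, 116, 103, 129, 149, 153, 148, 143]
196 [112, 116, 112, 114, 119, 123, 98, 39, 36, 57, 78, 97, 118, 111, 112, 113, 116, 109, 130, 159, 166, 151]
197 [129, 130, 148, 159, 119, 89, 45, 37, 39, 77, 49, 66, 167, 169, 180, 163, 147, 116, 113, 144, 155, 152]
198 [157, 191, 197, 201, 129, 39, 15, 28, 17, 40, 33, 27, 140, 185, 163, 122, 172, 155, 118, 117, 120, 113]
199 [160, 187, 194, 200, 187, 166, 167, 140, 98, 43, 34, 127, 67, 125, 179, 180, 193, 190, 148, 113, 112, 115]
200 [170, 172, 197, 188, 195, 163, 84, 39, 31, 36, 26, 42, 46, 34, 139, 181, 157, 108, 167, 141, 112, 119]
201 [154, 144, 155, 187, 193, 200, 121, 50, 107, 127, 67, 35, 39, 66, 106, 147, 176, 163, 167, 191, 134, 112]
202 [140, 166, 162, 182, 200, 192, 202, 209, 186, 104, 41, 38, 39, 83, 44, 28, 181, 181, 173, 157, 169, 126]
203 [189, 184, 185, 179, 189, 186, 186, 189, 78, 0, 15, 17, 23, 44, 31, 10, 255, 222, 152, 125, 144, 146]
204 [175, 146, 94, 122, 154, 172, 255, 255, 255, 255, 255, 255, 176, 75, 20, 103, 198, 198, 185, 175, 183, 191]
205 [203, 255, 255, 255, 255, 249, 253, 251, 254, 255, 181, 83, 54, 32, 14, 92, 173, 134, 156, 175, 156, 110]
206 [176, 248, 255, 253, 249, 242, 247, 249, 251, 255, 242, 63, 27, 47, 42, 82, 138, 168, 153, 180, 174, 170]
```

The lever's dark tip is now at side px (276.5,194.5), so it leans back like its neighbours. Next I'll go over the cover and behind it.

Emit:
jog_arm(motion=[[-0.04, 0, 0, 0, 0, 0, -1], [-0.045, 0, 0, 0, 0, 0, -1], [-0.045, 0, 0, 0, 0, 0, -1], [-0.02, 0, 0, 0, 0, 0, -1], [0, 0, 0, 0, 0, 0, -1]])

```text
time_s: 12.2
ee_pos: [0.671, -0.0409, 0.185]
eef_rot: [-3.141, -0.002, 2.914]
force: [-0.6, -1.1, -0.4]
grip_width: 0.0005
grip_force: 0.0
```

Emit:
jog_arm(motion=[[0, 0, 0, 0, 0, 0, -1], [0, 0, 0, 0, 0, 0, -1]])

```text
time_s: 12.4
ee_pos: [0.6691, -0.0405, 0.1873]
eef_rot: [3.142, -0.0, 2.914]
force: [-0.2, 1.5, 0.3]
grip_width: 0.0003
grip_force: 0.0
```

```bash
python3 -c "from h import *; st()"
```

```text
t 12.4 box mm [134.8   1.2] 187.3 rot [ 3.142 -0.     2.914] F [-0.2  1.5  0.3] w 0.0003
```

Emit:
jog_arm(motion=[[0, 0, 0.02, 0, 0, 0, -1], [0, 0, 0.037, 0, 0, 0, -1], [0.012, -0.001, 0, 0, 0, 0, -1], [0.008, 0, 0, 0, 0, 0, -1], [0, 0, 0, 0, 0, 0, -1]])

```text
time_s: 12.9
ee_pos: [0.6496, -0.0372, 0.1318]
eef_rot: [3.141, 0.002, 2.914]
force: [0.6, -0.2, 0.4]
grip_width: 0.0004
grip_force: 0.0
```

Emit:
jog_arm(motion=[[0.007, 0, 0, 0, 0, 0, -1], [0.007, 0, -0.001, 0, 0, 0, -1], [0.007, 0, -0.001, 0, 0, 0, -1], [0.007, 0, -0.001, 0, 0, 0, -1], [0, 0, 0, 0, 0, 0, -1]])

```text
time_s: 13.4
ee_pos: [0.6221, -0.0312, 0.1336]
eef_rot: [3.142, 0.0, 2.914]
force: [0.0, 0.7, 0.0]
grip_width: 0.0002
grip_force: 0.3
```

```bash
python3 -c "
from h import *; st()
s=ctrl.camera('side')[:,:,::-1].copy(); cv2.imwrite('pics/side9.png',s)
cv2.imwrite('pics/c9.png',cv2.resize(s[130:235,215:345],None,fx=5,fy=5,interpolation=3))"
```

```text
t 13.4 box mm [86.9 -0.3] 133.6 rot [3.142 0.    2.914] F [0.  0.7 0. ] w 0.0002
```

View pics/c9.png

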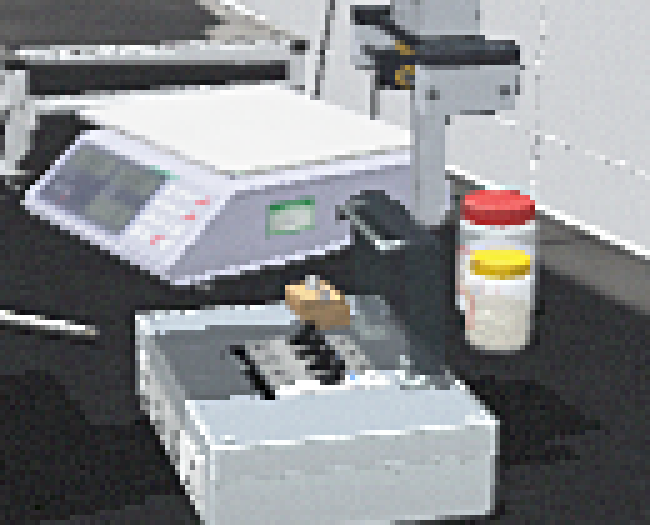

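The crop shows the fingers (tip near crop (430,225)) behind the raised cover and in contact with it. I'll follow the closing arc.

Emit:
jog_arm(motion=[[0.0075, 0, 0, 0, 0, 0, -1], [0.0075, 0, -0.001, 0, 0, 0, -1], [0.0075, 0, 0, 0, 0, 0, -1], [0.0075, 0, 0, 0, 0, 0, -1], [0.009, 0, 0.002, 0, 0, 0, -1]])

```text
time_s: 13.95
ee_pos: [0.5841, -0.0224, 0.1323]
eef_rot: [3.142, 0.0, 2.914]
force: [0.7, -0.0, 2.3]
grip_width: 0.0006
grip_force: 0.7
```

Emit:
jog_arm(motion=[[0.009, 0, 0.002, 0, 0, 0, -1], [0.0086, 0, 0.0035, 0, 0, 0, -1], [0.0086, 0, 0.0035, 0, 0, 0, -1], [0.0077, 0, 0.005, 0, 0, 0, -1], [0.0077, 0, 0.005, 0, 0, 0, -1]])

```text
time_s: 14.45
ee_pos: [0.5434, -0.013, 0.1126]
eef_rot: [-3.142, -0.0, 2.914]
force: [0.4, -0.8, 0.0]
grip_width: 0.0006
grip_force: 0.4
```

Emit:
jog_arm(motion=[[0.0065, 0, 0.0068, 0, 0, 0, -1], [0.0065, 0, 0.0068, 0, 0, 0, -1], [0.005, 0, 0.008, 0, 0, 0, -1], [0.005, 0, 0.006, 0, 0, 0, -1], [0, 0, 0, 0, 0, 0, -1]])

```text
time_s: 14.95
ee_pos: [0.5209, -0.0078, 0.0845]
eef_rot: [-3.141, -0.002, 2.914]
force: [-0.3, 0.6, 0.5]
grip_width: 0.0005
grip_force: 0.4
```

```bash
python3 -c "
from h import *; st()"
```

```text
t 14.95 box mm [-17.   -0.5] 84.5 rot [-3.141e+00 -2.000e-03  2.914e+00] F [-0.3  0.6  0.5] w 0.0005
```

Emit:
jog_arm(motion=[[0.003, 0, 0.006, 0, 0, 0, -1], [0.0025, 0, 0.005, 0, 0, 0, -1], [0.001, 0, 0.003, 0, 0, 0, -1], [0, 0, 0, 0, 0, 0, -1]])

```text
time_s: 15.35
ee_pos: [0.5154, -0.0065, 0.0714]
eef_rot: [3.142, 0.0, 2.914]
force: [1.1, 1.0, 1.0]
grip_width: 0.0006
grip_force: 0.8
```

Emit:
jog_arm(motion=[[0.0005, 0, 0.0015, 0, 0, 0, -1], [0, 0, 0.001, 0, 0, 0, -1], [0, 0, 0, 0, 0, 0, -1]])

```text
time_s: 15.65
ee_pos: [0.5147, -0.0064, 0.069]
eef_rot: [-3.142, -0.0, 2.914]
force: [-1.3, 1.3, 3.6]
grip_width: 0.0004
grip_force: 1.8
```

Emit:
jog_arm(motion=[[0, 0, 0.001, 0, 0, 0, -1], [0, 0, 0.0005, 0, 0, 0, -1], [0, 0, 0, 0, 0, 0, -1]])

```text
time_s: 15.95
ee_pos: [0.5148, -0.0064, 0.0672]
eef_rot: [-3.142, -0.0, 2.914]
force: [-0.9, -0.2, -0.8]
grip_width: 0.0008
grip_force: 0.0
```

The force rose to 3.6 N and then dropped to zero, which looks like a snap. I'll press a touch more to make sure.

Emit:
jog_arm(motion=[[0, 0, 0.001, 0, 0, 0, -1], [0, 0, 0.0005, 0, 0, 0, -1], [0, 0, 0, 0, 0, 0, -1]])

```text
time_s: 16.25
ee_pos: [0.5149, -0.0064, 0.066]
eef_rot: [-3.142, -0.0, 2.914]
force: [-0.9, -0.3, 1.3]
grip_width: 0.0005
grip_force: 0.6
```

Emit:
jog_arm(motion=[[0, 0, 0.0005, 0, 0, 0, -1], [0, 0, 0.0005, 0, 0, 0, -1], [0, 0, 0, 0, 0, 0, -1]])

```text
time_s: 16.55
ee_pos: [0.5149, -0.0064, 0.065]
eef_rot: [-3.142, -0.0, 2.914]
force: [-1.1, 0.1, 1.9]
grip_width: 0.0004
grip_force: 0.7
```

Now I'll withdraw up and to the side, then check that the cover stays shut.

Emit:
jog_arm(motion=[[0, 0, -0.01, 0, 0, 0, -1], [0, 0, -0.04, 0, 0, 0, -1], [0, 0, -0.05, 0, 0, 0, -1], [0.02, 0.04, -0.02, 0, 0, 0, -1], [0.02, 0.045, 0, 0, 0, 0, -1]])

```text
time_s: 17.05
ee_pos: [0.4963, 0.0858, 0.1892]
eef_rot: [3.14, 0.006, 2.911]
force: [0.9, 0.6, -0.5]
grip_width: 0.0003
grip_force: 0.0
```

Emit:
jog_arm(motion=[[0.01, 0.045, 0, 0, 0, 0, -1], [0, 0.045, 0, 0, 0, 0, -1], [0, 0.045, 0, 0, 0, 0, -1], [0, 0, 0, 0, 0, 0, -1], [0, 0, 0, 0, 0, 0, -1]])

```text
time_s: 17.55
ee_pos: [0.5157, 0.2197, 0.1852]
eef_rot: [-3.141, -0.0, 2.915]
force: [0.8, -0.1, 0.6]
grip_width: 0.0007
grip_force: 0.0
```

```bash
python3 -c "
from rect import *
st()
t=ctrl.camera('top')[:,:,::-1].copy(); s=ctrl.camera('side')[:,:,::-1].copy()
a=cv2.resize(t[125:245,190:340],(400,320),interpolation=2); b=cv2.resize(s[140:230,220:320],(390,320),interpolation=2)
cv2.imwrite('pics/c10.png',np.hstack([a,b]))
print(np.abs(s[165:225,262:300].astype(int)-cv2.imread('pics/side0.png')[165:225,262:300]).mean(), np.abs(cv2.imread('pics/side7.png')[165:225,262:300].astype(int)-cv2.imread('pics/side0.png')[165:225,262:300]).mean())"
```

```text
t 17.55 box mm [-73.4 220. ] 185.2 rot [-3.141 -0.     2.915] F [ 0.8 -0.1  0.6] w 0.0007
4.175438596491228 37.951608187134504
```

View pics/c10.png

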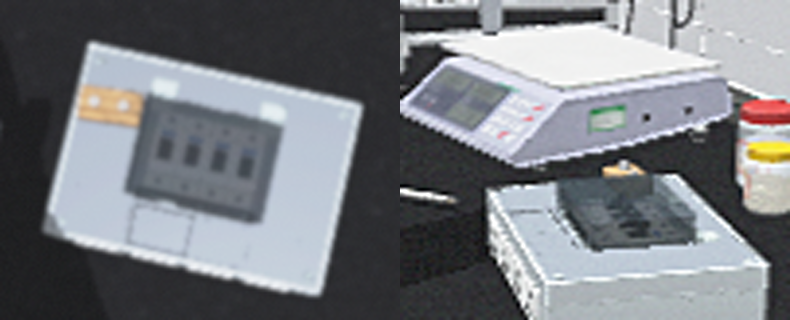

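The cover is shut (crop (205,158)), the four levers are aligned in a row, and the block is where it was. Handing in.

```bash
python3 -c "
from station import ctrl
print(ctrl.hand_in())"
```

```text
the job is handed in; nothing more can be done
None
```

I pressed the catch plate to open the cover, pushed the tripped lever (leftmost, y 40.5) fully on, latched the cover shut again, and handed the job in at about 17.6 s; the lever took about 19 N against its stop, more than I intended.

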